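# Get the headlamp housing and ratchet out from behind the canister and charger

## Task

The ratchet and the headlamp housing are stuck behind the canister and the charger on the shelf deck. Stand the canister and the charger out of the way on the rubber side mat, then lay the ratchet in the steel tool tray and stand the housing in the round parts dish, and when both are out put the canister and the charger back exactly where each stood, facing as before. Keep everything upright and leave the small socket and the little tin at the front of the deck alone.

Things in the scene. Friction and masses are not known exactly. Their poses are not given: they have to be found in the camera images.
- canister: Green plastic screw-top canister, loose, in the front row on the deck (places of canister and charger are swapped at random). Flat-sided body 56 mm (own x) by 78 mm (own y), 92 mm high; narrower shoulder to 100 mm; black screw cap 39 mm across, from 106 to 128 mm height. About 0.45 kg. Origin: centre of its underside, z up; at the start its x lies within 4 degrees of the deck's x
- charger: Blue plastic battery charger, loose, standing upright in the front row on the deck: 50 mm (own x; black foot 52 mm) by 80 mm (own y), 112 mm high, sides flat and parallel from 12 to 106 mm height. About 0.40 kg. Origin: centre of its underside, z up; at the start its x lies within 4 degrees of the deck's x
- housing: Bare aluminium headlamp housing, loose, round, standing lens rim down in the back row on the deck (places of housing and ratchet are swapped at random). Rim 56 mm across to 15 mm height; straight finned tail 44 mm across from 21 to 49 mm height; 18 mm boss on top to 54 mm. About 0.28 kg. Origin: centre of its underside, z up along its axis
- ratchet: Short chrome ratchet, loose, lying flat in the back row along the deck's y. Origin: balance point, mid-neck, at underside level; own x towards the head, z up. Round neck 13 mm thick, axis 11 mm up, x -22 to +19 mm; handle 22 mm thick, x -22 to -70; head 30 mm across, 22 high, centred at x +34, 6.5 mm drive square on top to 30 mm height. About 0.22 kg
- shelf_deck: Fixed steel shelf deck with ribbed black rubber mat, 190 mm (own x, depth) by 280 mm (own y). Mat top 30 mm above the work surface; 3 mm upstand along the far (+x) edge, 19 mm above the mat. Front row at own x -34 mm, back row at own x +29 mm, both at own y about +58 and -58 mm. Origin: centre of its underside; x away from the robot
- side_mat: Fixed ribbed black rubber mat lying empty on the work surface left or right of the deck: 100 mm (own x) by 195 mm (own y), 4 mm thick. Canister and charger fit side by side along its y, 50 mm either side of centre. Origin: centre of its underside
- tool_tray: Fixed open rectangular steel tray: outside 96 mm (own x) by 172 mm (own y) by 22 mm high with a 2 mm bead on the rim, walls and floor 3 mm thick. Origin: centre of its underside
- parts_dish: Fixed round steel parts dish: 116 mm across its rim, 24 mm high, inner floor 86 mm across, 4 mm above the work surface. Origin: centre of its underside
- deep_socket: Small chrome deep socket, loose, standing on the front part of the deck: 24 mm across, 46 mm high; bystander, to be left alone. Origin: centre of its underside
- small_tin: Small flat aluminium tin with a lid, loose, on the front part of the deck: 31 mm across, 22 mm high; bystander, to be left alone (places of tin and socket are swapped at random). Origin: centre of its underside
Things that resemble listed ones, but are neither listed nor needed, are in the scene too. Leave any pink look-alike of the ratchet alone. What is meant by the canister is not orange, and is the larger of those in its own colour.

How it is judged:
By the outcome, as a careful person would: the job done as asked, in the order asked, and still so for the second after the job is handed in, with the robot touching nothing.
It also fails if it takes over 131 s, if anything falls off the work surface, if the arm or the gripper's body presses on something with over 40 N, if the wrist force passes 120 N, or if a joint passes its speed limit or range.

## Robot

A 6-joint arm with a two-finger parallel gripper is mounted at the origin on the work surface. World frame = base frame: x ahead of the robot, y to its left, z up, the work surface at z = 0. Lengths are in m, angles in degrees, forces in N, time in s.
With the tool pointing down it reaches from about 0.325 to 0.85 m from the base axis. Payload 15.5 kg.
Tool frame: the origin (TCP) lies on the centre line of the jaws, within the pads' length; the fingertips stand 8 mm ahead of it and the grasp point (between the pads) lies 11 mm behind it; z points along the fingers, y is the line along which they close (so a half turn about z gives the same grasp; the last joint's range is limited). The gripper opens to 91 mm and grips with 3 to 60 N. Pads are 32 mm wide; open, the fingers measure 118 mm over their backs; the gripper's body (76 mm by 178 mm) begins 60 mm behind the grasp point.
Start: joints at [67.122, 28.281, 77.091, -0, 74.628, -5.472], TCP at [0.187, 0.596, 0.222] pointing down, gripper open.
Joint ranges: [-166.48, 166.48], [-47.26, 123.95], [12.59, 153.08], [-70.14, 250.14], [6.76, 159.57], [-176.63, 176.63]. Speed limits (degrees/s): [108.29, 108.29, 147.25, 172.46, 172.46, 172.46].

## Interface

Orientations are given as [roll, pitch, yaw] about the fixed x, y, z axes, in that order (R = Rz(yaw) Ry(pitch) Rx(roll)).
In Python, from workcell import robot gives the robot as it stands. Calls block until the motion is done:
- robot.reach(position, orientation): joint-space move of the TCP to a pose.
- robot.movel(position, orientation=None, speed=0.15): straight line of the TCP; orientation=None keeps the orientation; speed is the mean speed in m/s.
- robot.move_j(angles): joint-space move.
- robot.gripper_open() and robot.gripper_close(f_grip=None): open the fingers fully, or close them until they stop; f_grip is the grip in N (None keeps the last).
- robot.hold(seconds).
- robot.solve_ik(position, orientation): joint angles nearest the present ones, or None.
- robot.get_obs(): the state.
- robot.camera(name): name is "side" or "top" or "wrist"; returns the picture (384x512x3 uint8, blue, green, red); there is no depth.
- robot.camera_model(name): a dict with "mtx" (3x3 intrinsics, pixels), "k1" (the pictures are not rectified: a ray, as slopes to the right and down, at radius r is drawn at 1 + k1 r^2 times it, then the intrinsics apply), "rvec" (rotation vector, rad) and "tvec" (3), from world to camera coordinates, as OpenCV has them. Camera axes: x right, y down, z forward; pixel columns grow to the right and rows downward; lengths in m; the calibration is good to about 2 mm. A picture is of the moment at which its call begins: read the wrist's pose just before it. camera_model takes no time and is no camera call; for the wrist camera it gives the pose at the moment of the call.
A pose or a line that the arm cannot do raises robot.PlanningError and nothing moves.
- robot.hand_in(): hands the job in; it is judged then, once.
The state is a dict: "t": time; "joints": joint angles; "dq": joint speeds; "joint_torque": joint torques, N m; "eef_pos": TCP position; "tool_rot": TCP orientation; "wrist_force": force on the tool from outside, world axes, zero at the start; "moment": the same for the moment, N m; "opening": finger opening in m; "grip_force": force on a finger pad.
Only numpy, scipy, OpenCV 4.12 (cv2) and the standard library are available. Lean on these libraries where they do the work, as an engineer would, in place of code of your own. Each camera call takes 0.05 s, during which the arm holds its last target. There are 200 camera calls.

## Working session

There is one attempt and no reset: what is moved stays moved. The work goes in short steps, each a Python script; the robot and the scene stay as the last script left them, time stands still between calls to the robot, and variables do not carry over. Pictures are saved under pics/ and viewed, at most 15 in all, crops included, and the job is handed in when it is done.

```bash
mkdir -p pics; ls
python3 - <<'E'
from workcell import robot
import cv2
for n in("top","side"):
    cv2.imwrite(f"pics/{n}0.png",cv2.resize(robot.camera(n),(800,600),interpolation=cv2.INTER_CUBIC))
    print(n,robot.camera_model(n))
print(robot.camera_model("wrist"))
print(robot.get_obs())
E
```

```text
pics
top {'mtx': array([[437.04200107,   0.        , 258.56625569],
       [  0.        , 437.04200107, 190.42808595],
       [  0.        ,   0.        ,   1.        ]]), 'k1': -0.12008968855855473, 'rvec': array([ 2.18303388, -2.13158393,  0.08971496]), 'tvec': array([0.01559772, 0.56222281, 1.07479842])}
side {'mtx': array([[412.05808961,   0.        , 257.64820174],
       [  0.        , 412.05808961, 192.45268708],
       [  0.        ,   0.        ,   1.        ]]), 'k1': -0.14536943729478183, 'rvec': array([ 2.35119166, -0.36564846,  0.14819484]), 'tvec': array([-0.54294189,  0.18743995,  0.99180436])}
{'mtx': array([[274.20731009,   0.        , 257.14530316],
       [  0.        , 274.20731009, 187.85276032],
       [  0.        ,   0.        ,   1.        ]]), 'k1': -0.02408555188332268, 'rvec': array([-2.33597931, -1.71595309, -0.24744359]), 'tvec': array([-0.62500245, -0.03171488,  0.39104417])}
{'t': 0.1, 'joints': array([ 6.71216457e+01,  2.83109427e+01,  7.71236397e+01,  2.01993330e-03,
        7.46258067e+01, -5.47272269e+00]), 'dq': array([ 0.06405516, -0.12576173,  0.00102441,  0.02733427, -0.06836851,
        0.03579386]), 'joint_torque': array([ 1.63210039e-03, -8.80242634e+01, -3.82542193e+01,  7.08198454e-02,
        4.83105099e-02,  4.80220467e-05]), 'eef_pos': array([0.18683104, 0.5960894 , 0.22140166]), 'tool_rot': array([-1.79940072e+02, -7.69762482e-03,  1.62593828e+02]), 'wrist_force': array([-0.22121984,  0.30078011, -0.61850996]), 'moment': array([-0.00549906, -0.01191824,  0.01491392]), 'grip_force': 0.0, 'opening': 0.09090492646483384}
```

View pics/top0.png

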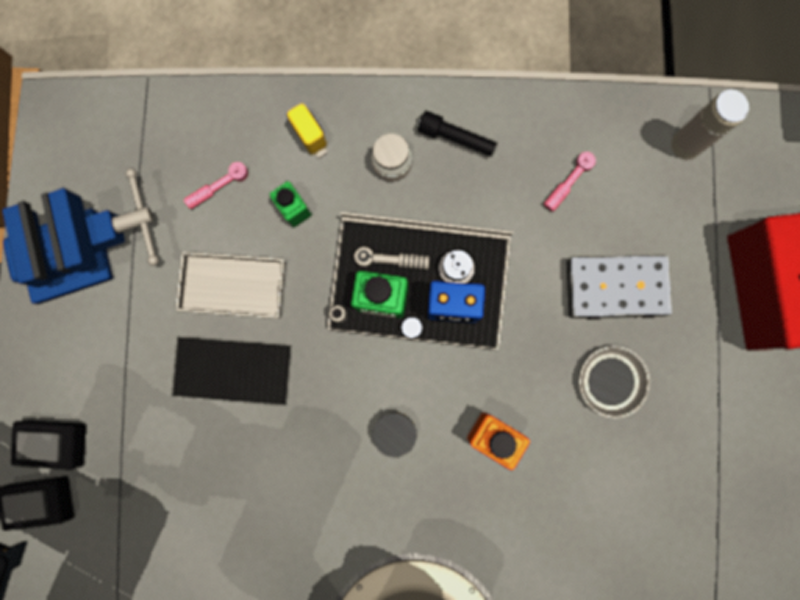

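View pics/side0.png

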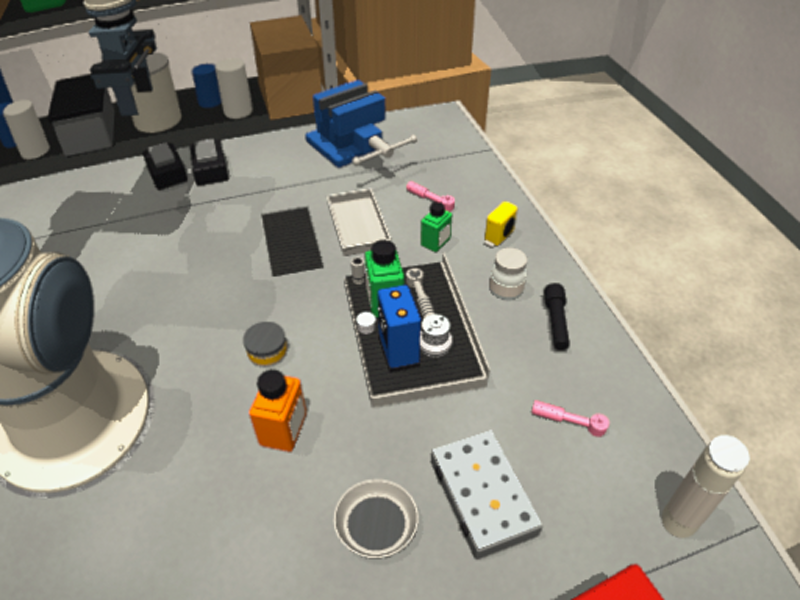

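Candidates in top0 pixels:
- **Canister:** large green (380,291), small green (290,203), orange (500,440). I take the large green.
- **Ratchet:** chrome (392,260), pinks (217,186) and (571,181). I take the chrome.
- **Housing:** finned (457,265), pale jar (391,156), grey-lidded tin (392,432). I take the one on the deck.
- **Charger:** blue (457,298), yellow (306,129). I take the blue.
- **Tray:** open tray (232,285), perforated block (620,286). I take the open tray.

The dish is at (612,381), the mat at (232,370), the socket at (337,313) and the small tin at (411,327).

```bash
cat > h.py <<'E'
import numpy as np, cv2
from workcell import robot
def cam(n):
    m=robot.camera_model(n); R=cv2.Rodrigues(np.array(m["rvec"]))[0]
    return dict(K=m["mtx"],k=np.array([m["k1"],0,0,0,0.]),R=R,t=np.array(m["tvec"]),rv=np.array(m["rvec"]),c=-R.T@np.array(m["tvec"]))
def ray(c,uv):
    p=cv2.undistortPoints(np.array([[uv]],float),c["K"],c["k"])[0,0]
    return c["R"].T@np.array([p[0],p[1],1])
def onz(c,uv,z):
    d=ray(c,uv); return c["c"]+d*(z-c["c"][2])/d[2]
def tri(obs):
    A=np.zeros((3,3));b=np.zeros(3)
    for c,uv in obs:
        d=ray(c,uv);d/=np.linalg.norm(d);P=np.eye(3)-np.outer(d,d);A+=P;b+=P@c["c"]
    return np.linalg.solve(A,b)
def proj(c,P):
    return cv2.projectPoints(np.array(P,float),c["rv"],c["t"],c["K"],c["k"])[0][:,0]
E
python3 - <<'E'
from h import *
T=cam("top");S=cam("side");s=.64
for n,uv,uv2 in [("canister cap",(378,290),(382,250)),("charger",(457,299),(397,302)),("housing",(457,265),(434,325)),("ratchet head",(364,257),(415,275)),("socket",(337,313),(358,264)),("tin",(411,326),(367,318)),("dish",(612,381),(376,520))]:
    print(n,tri([(T,np.array(uv)*s),(S,np.array(uv2)*s)]).round(3))
for n,uvs,z in [("deck",[(343,214),(511,234),(498,347),(328,330)],.03),("mat",[(179,338),(291,347),(287,404),(173,395)],.004),("tray",[(183,253),(285,259),(281,318),(179,309)],.022)]:
    print(n,[onz(T,np.array(u)*s,z)[:2].round(3).tolist() for u in uvs])
W=cam("wrist");o=robot.get_obs();print("camC",W["c"],o["eef_pos"],W["R"])
im=cv2.imread("pics/top0.png")[195:365,310:530]
cv2.imwrite("pics/crop.png",cv2.resize(im,None,fx=3,fy=3,interpolation=cv2.INTER_CUBIC))
E
```

```text
canister cap [0.557 0.064 0.15 ]
charger [ 0.547 -0.05   0.145]
housing [ 0.608 -0.053  0.075]
ratchet head [0.624 0.095 0.047]
socket [0.53  0.133 0.067]
tin [0.514 0.016 0.051]
dish [ 0.433 -0.314  0.011]
deck [[0.698, 0.133], [0.67, -0.143], [0.485, -0.124], [0.506, 0.15]]
mat [[0.487, 0.406], [0.478, 0.215], [0.384, 0.218], [0.392, 0.411]]
tray [[0.629, 0.401], [0.622, 0.227], [0.524, 0.23], [0.535, 0.402]]
camC [0.11015936 0.62093739 0.38321158] [0.18683104 0.5960894  0.22140166] [[ 0.29919981  0.95418976 -0.00117248]
 [ 0.9149837  -0.28655715  0.28405954]
 [ 0.27071072 -0.08606336 -0.95880593]]
```

View pics/crop.png

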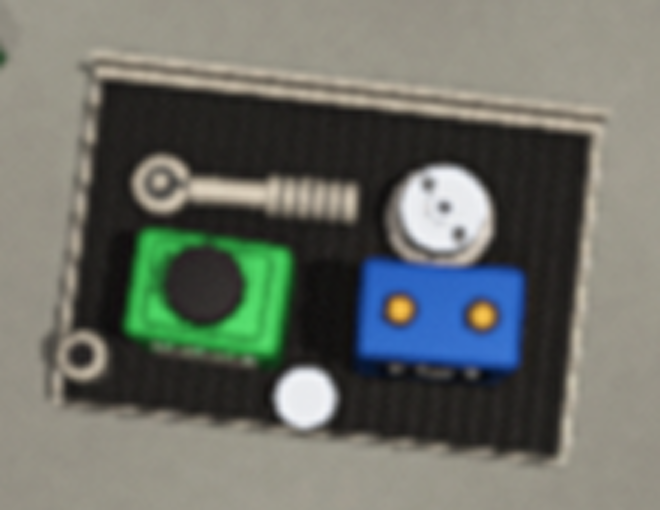

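Crop: the large green canister (205,285), blue charger (440,315), chrome ratchet with its head to the left (160,183), and finned housing (440,210) are the right ones. Socket is at (80,355) and tin at (305,397). Next, the wrist views.

Run:
```python
from h import *
import pickle
V=[]
for p in [(.47,.31),(.54,.10),(.54,-.07),(.44,-.24)]:
    robot.reach([*p,.33],[180,0,174.2]); robot.hold(.15)
    c=cam("wrist"); V.append((c,robot.camera("wrist")))
pickle.dump(V,open("v.pkl","wb"))
for k,(a,b) in enumerate([(0,3),(1,2)]):
    cv2.imwrite(f"pics/w{k}.png",cv2.resize(np.vstack([V[a][1],V[b][1]]),(400*1,600)) if 0 else cv2.resize(V[b][1] if k else V[a][1],(800,600),interpolation=cv2.INTER_CUBIC))
cv2.imwrite("pics/w2.png",cv2.resize(V[1][1],(800,600),interpolation=cv2.INTER_CUBIC))
cv2.imwrite("pics/w3.png",cv2.resize(V[3][1],(800,600),interpolation=cv2.INTER_CUBIC))
print(robot.get_obs()["t"],robot.get_obs()["joints"].round(1))
```

```text
4.8583 [ -35.3   12.7   84.4    0.    82.9 -119.6]
```

View pics/w1.png

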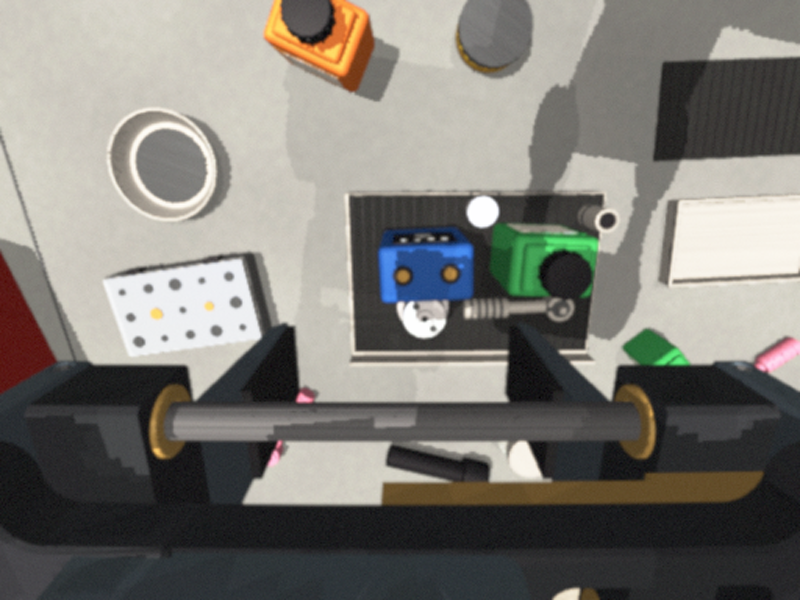

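View pics/w2.png

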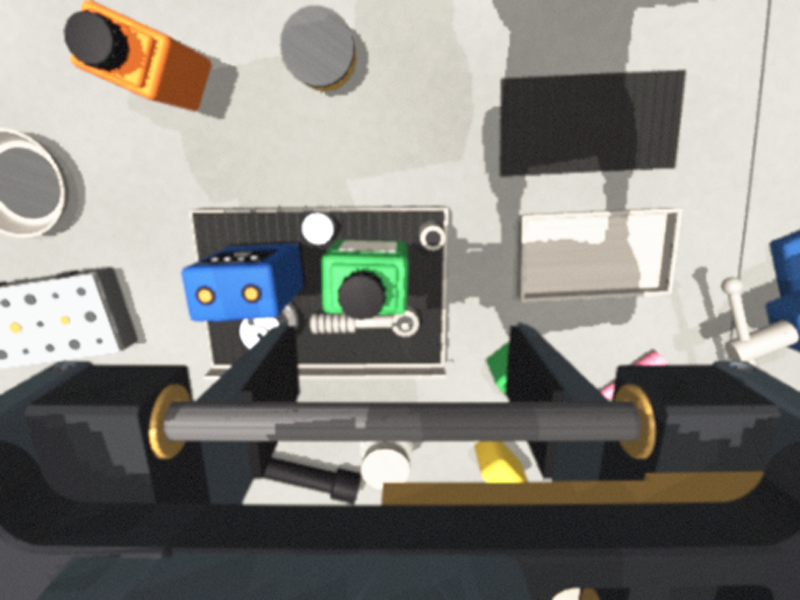

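View pics/w0.png

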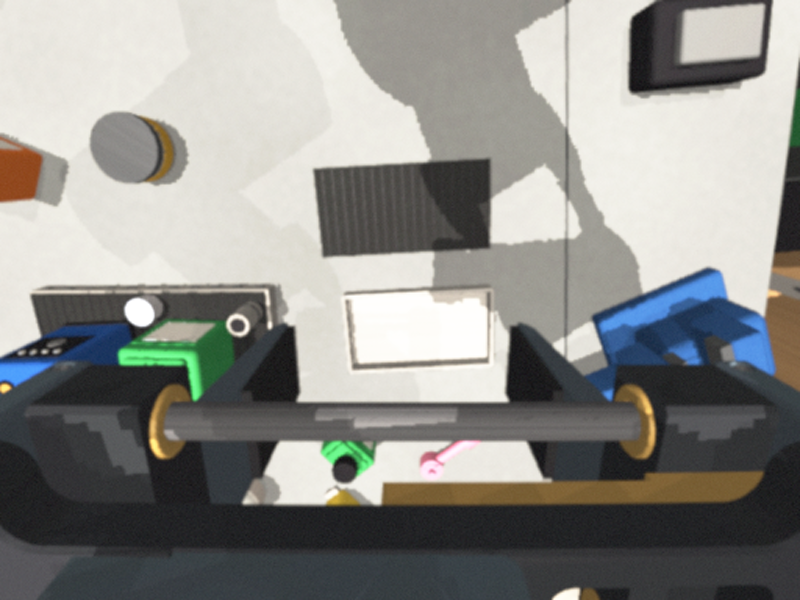

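View pics/w3.png

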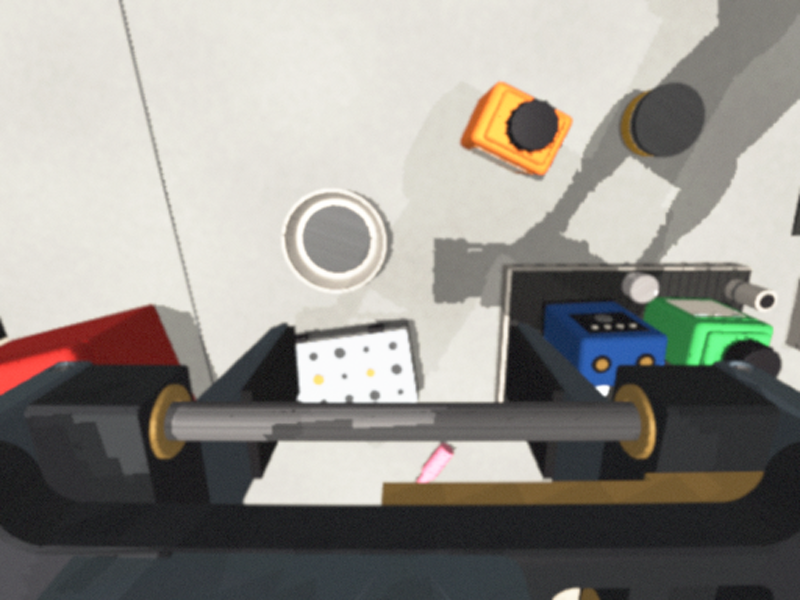

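w1 and w2 show the deck group:
- **Charger:** lights at (403,275)/(451,274) in w1 and (205,296)/(251,293) in w2.
- **Canister cap:** (566,273) in w1 and (362,294) in w2.
- **Mat and tray:** w0 corners about (314,169)–(490,248) and (342,292)–(493,362).
- **Dish floor:** (337,240) in w3.

I'll fit the silhouettes and triangulate.

```bash
cat > fit.py <<'E'
from h import *
from scipy.optimize import minimize
def mask(im,col):
    h=cv2.cvtColor(im,cv2.COLOR_BGR2HSV); lo,hi={"canister":((50,110,40),(80,255,255)),"charger":((105,120,40),(125,255,255))}[col]
    return cv2.inRange(h,lo,hi)
def hullmask(im,col,near):
    m=mask(im,col); n,l,st,ce=cv2.connectedComponentsWithStats(m)
    ids=[i for i in range(1,n) if st[i,4]>25 and np.hypot(*(ce[i]-near))<45]
    p=np.argwhere(np.isin(l,ids))[:,::-1].astype(np.int32)
    o=np.zeros(m.shape,np.uint8); cv2.fillConvexPoly(o,cv2.convexHull(p),255); return o
def pts(x,y,yaw,z,col):
    if col=="canister": B=[(28,39,0),(28,39,92),(22,33,100)]
    else: B=[(25,40,12),(25,40,109),(23,38,112)]
    P=np.array([(sx*a,sy*b,h) for a,b,h in B for sx in(-1,1) for sy in(-1,1)])/1e3
    c,s=np.cos(yaw),np.sin(yaw); return P@np.array([[c,-s,0],[s,c,0],[0,0,1]]).T+[x,y,z]
def rend(c,p,col,shape):
    q=cv2.convexHull(proj(c,pts(*p,col)).astype(np.float32)); o=np.zeros(shape,np.uint8)
    cv2.fillConvexPoly(o,np.round(q*16).astype(np.int32),255,cv2.LINE_AA,4); return o
def fit(views,col,p0,free_z=False):
    H=[]
    for c,im in views:
        near=proj(c,pts(*p0,col)).mean(0); H.append((c,hullmask(im,col,near)))
    s=np.array([.01,.01,.05,.005])
    def f(v):
        p=np.array(p0)+v*s if len(v)==4 else np.append(np.array(p0)[:3]+v*s[:3],p0[3])
        return sum(np.abs(rend(c,p,col,m.shape).astype(float)-m).sum()/max(m.astype(float).sum(),1) for c,m in H)
    n=4 if free_z else 3
    r=min((minimize(f,v,method="Nelder-Mead",options=dict(initial_simplex=np.vstack([v,v+np.eye(n)]),xatol=1e-3,fatol=1e-5)) for v in (np.zeros(n),-.3*np.ones(n))),key=lambda r:r.fun)
    p=np.array(p0,float); p[:n]+=r.x*s[:n]; return p,r.fun/len(H)
E
python3 - <<'E'
from fit import *
import pickle
V=pickle.load(open("v.pkl","rb"));T=cam("top");S=cam("side")
tv=(T,robot.camera("top")) 
sv=(S,robot.camera("side"))
s=.64
a=np.radians(-5.8)
for col,p0 in [("canister",(.557,.064,a,.03)),("charger",(.547,-.05,a,.03))]:
    for nm,vs in [("V12",V[1:3]),("V1",V[1:2]),("V2",V[2:3]),("V12t",V[1:3]+[(T,cv2.resize(cv2.imread("pics/top0.png"),(512,384),interpolation=cv2.INTER_AREA))])]:
        p,r=fit(vs,col,p0,nm!="V1" and nm!="V2"); print(col,nm,(p[:2]*1e3).round(1),np.degrees(p[2]).round(2),(p[3]*1e3).round(1),round(r,3))
def tr(n,*o): print(n,(tri([(V[i][0],np.array(u)*s) for i,u in o])*1e3).round(1))
tr("cap",(2,(566,273)),(1,(362,294)))
tr("light1",(2,(403,275)),(1,(205,296)));tr("light2",(2,(451,274)),(1,(251,293)))
tr("housing",(2,(422,315)),(1,(262,330)));tr("rhead",(2,(562,310)),(1,(404,322)));tr("rend",(2,(465,310)),(1,(312,325)))
tr("dish",(3,(337,239.5)),(2,(172,162)))
for k,(u,v) in enumerate(zip([(314,169),(489,159),(490,248),(322,256)],[(501,81),(685,70),(677,166),(502,175)])): tr("mat",(0,u),(1,v))
for u,v in zip([(342,292),(494,287),(493,362),(352,371)],[(519,216),(682,208),(670,292),(523,301)]): tr("tray",(0,u),(1,v))
for i,us in [(1,[(193,208),(451,207)]),(2,[(347,192),(607,192)])]: print("deckfront",[onz(V[i][0],np.array(u)*s,.03)[:2].round(4) for u in us])
for i,us in [(1,[(210,366),(446,366)]),(2,[(352,352),(590,352)])]: print("upstand",[onz(V[i][0],np.array(u)*s,.03)[:2].round(4) for u in us])
E
```

```text
canister V12 [560.8  65.6] -7.53 19.0 0.092
canister V1 [557.6  66.3] -6.65 30.0 0.109
canister V2 [558.1  64.3] -12.35 30.0 0.14
canister V12t [562.1  65.6] -7.61 19.3 0.085
charger V12 [549.4 -48.7] -2.84 24.5 0.052
charger V1 [547.9 -47. ] 1.4 30.0 0.071
charger V2 [547.8 -48.6] -3.68 30.0 0.049
charger V12t [550.8 -49.8] -2.6 20.8 0.062
cap [557.8  66.7 148.1]
light1 [547.5 -67.9 142.8]
light2 [549.6 -27.8 143.4]
housing [610.2 -54.   68.3]
rhead [622.1  96.4  56.6]
rend [617.6  -6.1  45.4]
dish [ 430.8 -310.7    6.4]
mat [382.5 222.5  -1.3]
mat [390.5 414.7   3.3]
mat [487.8 410.6   7.5]
mat [478.6 218.2   7. ]
tray [524.3 235.3   7.3]
tray [531.5 411.1  20.4]
tray [628.1 407.2  16.4]
tray [621.8 235.1  17.8]
deckfront [array([ 0.4789, -0.116 ]), array([0.5057, 0.158 ])]
deckfront [array([ 0.4797, -0.1201]), array([0.5065, 0.1532])]
upstand [array([ 0.6627, -0.1397]), array([0.6902, 0.1397])]
upstand [array([ 0.6616, -0.139 ]), array([0.6899, 0.1396])]
```

Run:
```python
from fit import *
import pickle
V=pickle.load(open("v.pkl","rb"));a=np.radians(-5.8);R=[]
for i in(1,2):
    c,im=V[i];o=cv2.resize(im,None,fx=4,fy=4,interpolation=cv2.INTER_CUBIC)
    for col,p0 in [("canister",(.558,.066,a,.03)),("charger",(.5485,-.048,np.radians(-3),.03))]:
        m=hullmask(im,col,proj(c,pts(*p0,col)).mean(0))
        cs=cv2.findContours(cv2.resize(m,None,fx=4,fy=4,interpolation=cv2.INTER_NEAREST),0,1)[0];cv2.drawContours(o,cs,-1,(0,0,255),1)
        cs=cv2.findContours(cv2.resize(rend(c,p0,col,m.shape),None,fx=4,fy=4,interpolation=cv2.INTER_NEAREST),0,1)[0];cv2.drawContours(o,cs,-1,(0,255,255),1)
    x0=112 if i==1 else 236
    R.append(o[130*4:215*4,x0*4:(x0+152)*4])
o=np.vstack(R);print(o.shape);cv2.imwrite("pics/ov.png",cv2.resize(o,(536,600),interpolation=cv2.INTER_AREA))
```

```text
(680, 608, 3)
```

View pics/ov.png

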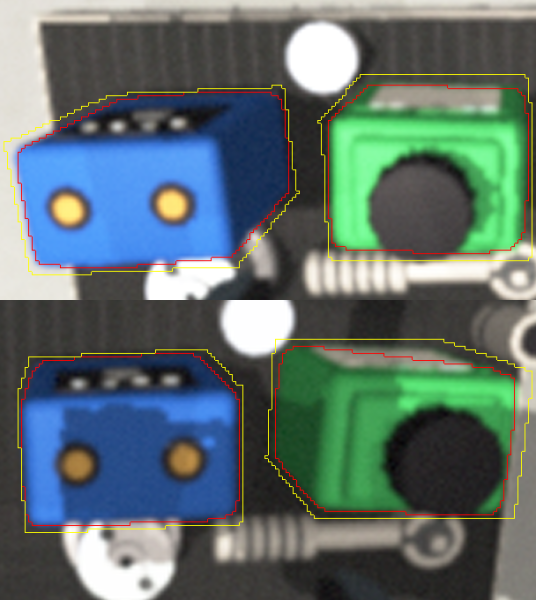

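Overlay (red is the mask, yellow the model): the model sits centred on both objects and is about 1 px larger all round, from rounded edges and the mask hull. I'll add close views at the grasp yaw and refit with a free size margin.

```bash
cat > fit2.py <<'E'
from fit import *
import fit as F
def rend2(c,p,m,col,shape):
    P=pts(*p,col); ce=np.array([p[0],p[1],P[:,2].mean()]); d=P-ce
    P=ce+d*(1-m/np.maximum(np.abs(d).mean(),1e-6)) if False else ce+d*(1-m)
    q=cv2.convexHull(proj(c,P).astype(np.float32)); o=np.zeros(shape,np.uint8)
    cv2.fillConvexPoly(o,np.round(q*16).astype(np.int32),255,cv2.LINE_AA,4); return o
def fit2(views,col,p0):
    H=[(c,hullmask(im,col,proj(c,pts(*p0,col)).mean(0))) for c,im in views]
    s=np.array([.006,.006,.06,.04])
    def f(v):
        v=v*s; p=(p0[0]+v[0],p0[1]+v[1],p0[2]+v[2],p0[3])
        return sum(np.abs(rend2(c,p,v[3],col,m.shape).astype(float)-m).sum()/m.astype(float).sum() for c,m in H)
    r=min((minimize(f,v,method="Nelder-Mead",options=dict(initial_simplex=np.vstack([v,v+np.eye(4)]),xatol=1e-3,fatol=1e-5)) for v in (np.zeros(4),np.array([-.5,-.5,-.5,.5]),np.array([-.5,.3,-.9,1]))),key=lambda r:r.fun)
    v=r.x*s; return np.array([(p0[0]+v[0])*1e3,(p0[1]+v[1])*1e3,np.degrees(p0[2]+v[2]),v[3],r.fun/len(H)])
E
python3 - <<'E'
from fit2 import *
import pickle
V=pickle.load(open("v.pkl","rb"))[:4]
for p in [(.55,-.075),(.555,.02)]:
    robot.reach([*p,.30],[180,0,84.4]); robot.hold(.15)
    c=cam("wrist"); V.append((c,robot.camera("wrist")))
pickle.dump(V,open("v.pkl","wb"))
o=robot.get_obs();print(o["t"],o["joints"].round(1))
T=cam("top");tv=(T,robot.camera("top"))
t0=(T,cv2.resize(cv2.imread("pics/top0.png"),(512,384),interpolation=cv2.INTER_AREA))
print(np.set_printoptions(suppress=True,precision=3))
for col,p0 in [("canister",(.558,.066,-.12,.03)),("charger",(.5485,-.048,-.05,.03))]:
    for nm,vs in [("1",[V[1]]),("2",[V[2]]),("4",[V[4]]),("5",[V[5]]),("1245",[V[1],V[2],V[4],V[5]]),("top",[t0])]:
        try: print(col,nm,fit2(vs,col,p0))
        except Exception as e: print(col,nm,"x",e)
cv2.imwrite("pics/w45.png",np.hstack([cv2.resize(V[4][1],(400,300)),cv2.resize(V[5][1],(400,300))]))
E
```

```text
7.5917 [-4.2 18.7 80.4 -0.  80.9  1.5]
None
canister 1 [558.579  65.827  -7.919   0.056   0.063]
canister 2 [559.338  64.886  -7.337   0.071   0.045]
canister 4 [558.85   65.117  -7.617   0.031   0.039]
canister 5 [559.06   66.3    -7.358   0.02    0.038]
canister 1245 [558.786  65.542  -7.999   0.041   0.06 ]
canister top [561.789  65.13   -9.446   0.019   0.054]
charger 1 [548.195 -47.818  -1.13    0.039   0.042]
charger 2 [548.088 -48.329  -3.035   0.015   0.04 ]
charger 4 [548.758 -48.682  -3.782   0.02    0.031]
charger 5 [548.98  -47.249  -3.388   0.028   0.04 ]
charger 1245 [548.679 -48.157  -3.162   0.026   0.047]
charger top [551.053 -49.868  -2.927   0.017   0.048]
```

View pics/w45.png

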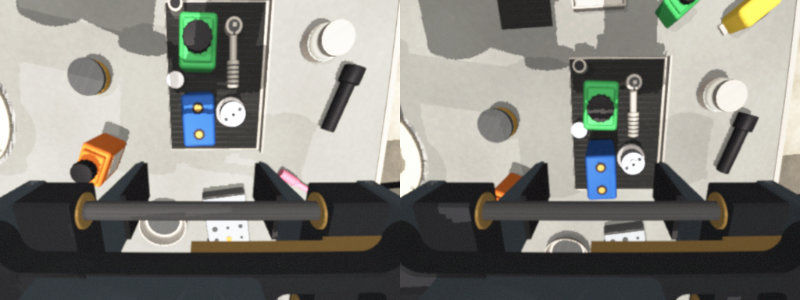

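w45 shows the same group side-on, and the fits agree:
- **Canister:** (558.9, 65.5) mm, −7.6°
- **Charger:** (548.6, −48.2) mm, −3.2°

I'll move both to the mat, then look at the back row.

```bash
cat > mv.py <<'E'
from h import *
Y=lambda a:[180,0,a]
def st(n):
    o=robot.get_obs(); print(n,"t",round(o["t"],1),"open",round(o["opening"]*1e3,1),"F",o["wrist_force"].round(1),"p",(o["eef_pos"]*1e3).round(1),o["tool_rot"].round(1))
def pick(x,y,z,yaw,f,up,above=None,first="reach"):
    (robot.reach if first=="reach" else lambda p,o:robot.movel(p,o,speed=.25))([x,y,above or up],Y(yaw))
    robot.movel([x,y,z],Y(yaw),speed=.12); robot.gripper_close(f); st("grip")
    robot.movel([x,y,up],Y(yaw),speed=.15); st("lift")
def place(x,y,z,yaw,up):
    o=robot.get_obs(); robot.movel([x,y,o["eef_pos"][2]],Y(yaw),speed=.22)
    robot.movel([x,y,z+.02],Y(yaw),speed=.15); robot.movel([x,y,z],Y(yaw),speed=.05); st("down")
    robot.gripper_open(); robot.movel([x,y,up],Y(yaw),speed=.2); st("away")
E
python3 - <<'E'
from mv import *
import pickle
V=pickle.load(open("v.pkl","rb"));s=.64
for i,us in [(0,[(314,169),(489,159),(490,248),(322,256)]),(1,[(501,81),(685,70),(677,166),(502,175)])]: 
    q=np.array([onz(V[i][0],np.array(u)*s,.004)[:2] for u in us]); print("mat",q.mean(0).round(4),q.round(3).tolist())
for i,us in [(0,[(342,292),(494,287),(493,362),(352,371)]),(1,[(519,216),(682,208),(670,292),(523,301)])]: 
    q=np.array([onz(V[i][0],np.array(u)*s,.022)[:2] for u in us]); print("tray",q.mean(0).round(4),q.round(3).tolist())
E
```

```text
mat [0.435  0.3167] [[0.382, 0.223], [0.391, 0.415], [0.489, 0.411], [0.479, 0.217]]
mat [0.4353 0.3168] [[0.384, 0.222], [0.391, 0.414], [0.488, 0.413], [0.479, 0.219]]
tray [0.5732 0.3224] [[0.519, 0.238], [0.531, 0.411], [0.624, 0.406], [0.619, 0.236]]
tray [0.5758 0.3202] [[0.523, 0.232], [0.532, 0.41], [0.627, 0.404], [0.621, 0.234]]
```

Run:
```python
from mv import *
import pickle
pick(.5589,.0655,.094,82.4,35,.205)
place(.4374,.3667,.0685,87.5,.17)
pick(.5486,-.0482,.103,86.8,35,.215)
place(.4330,.2668,.0775,87.5,.19)
W=[]
for p in [(.57,.08),(.60,-.06)]:
    robot.reach([*p,.26],Y(84.4)); robot.hold(.15); c=cam("wrist"); W.append((c,robot.camera("wrist")))
pickle.dump(W,open("w.pkl","wb")); st("end")
cv2.imwrite("pics/a.png",np.hstack([cv2.resize(i[:270,150:440],(400,372),interpolation=cv2.INTER_CUBIC) for _,i in W]))
cv2.imwrite("pics/t1.png",cv2.resize(robot.camera("top")[130:290,80:340],None,fx=3,fy=3,interpolation=cv2.INTER_CUBIC))
```

```text
grip t 9.8 open 56.3 F [-1.2  0.6  2.1] p [558.9  65.5  94.1] [-180.    -0.    82.4]
lift t 10.7 open 55.8 F [-1.   0.1 -5.4] p [558.3  65.5 204.1] [-179.9    0.    82.4]
down t 13.8 open 55.9 F [-0.  -0.6 -4. ] p [437.2 366.6  68.1] [-180.     0.    87.5]
away t 15.2 open 91.4 F [-0.1  0.2 -0. ] p [437.  366.4 169.2] [-180.     0.    87.5]
grip t 18.6 open 49.9 F [-0.9  0.1  1.8] p [548.6 -48.2 103. ] [180.    0.   86.8]
lift t 19.5 open 49.5 F [ 0.4  0.1 -4.2] p [548.1 -48.1 214.1] [-179.9   -0.    86.8]
down t 22.6 open 49.8 F [-0.1  0.5 -3.5] p [432.8 266.7  77.1] [-180.     0.    87.5]
away t 24.1 open 91.4 F [ 0.1  0.5 -1.2] p [432.5 266.6 189.2] [-180.     0.    87.5]
end t 26.1 open 91.3 F [-1.  -0.3  0. ] p [599.9 -58.9 260.1] [-180.    -0.    84.5]
```

View pics/a.png

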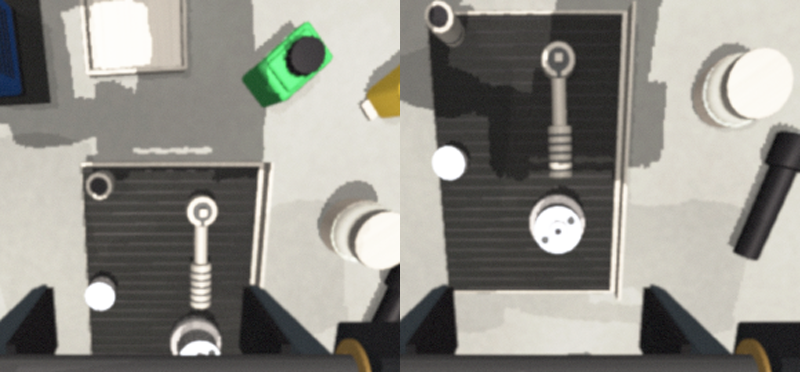

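View pics/t1.png

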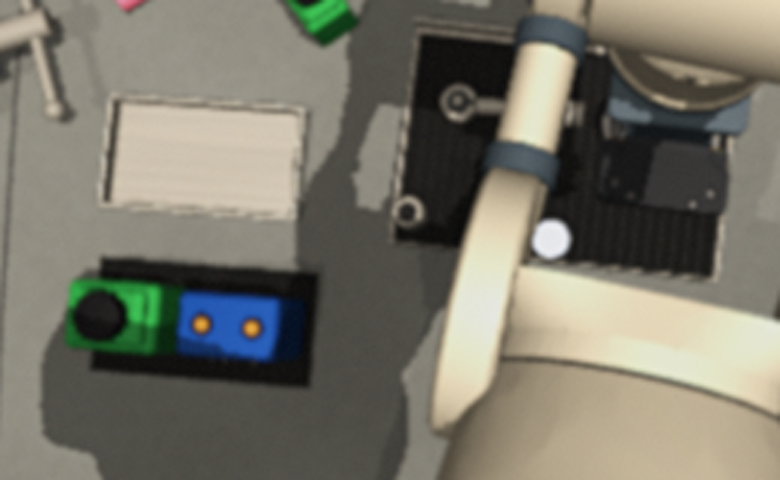

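a.png shows the ratchet clear: head at (202,212) left and (558,59) right, handle end at (200,307)/(560,177). The housing boss is at about (557,230). The t1 picture shows the canister and charger standing on the mat.

Run:
```python
from h import *
import pickle
W=pickle.load(open("w.pkl","rb"));V=pickle.load(open("v.pkl","rb"))
f=lambda u,v:(u/1.3793+150,v/1.3778)
g=lambda u,v:(u*.64,v*.64)
A,B=W[0][0],W[1][0]
print("head",tri([(A,f(202.5,212)),(B,f(158,59))])*1e3,"hend",tri([(A,f(200,307)),(B,f(160,177))])*1e3)
for c,h,n1,n2,e in [(A,(202.5,212),(201,230),(201,262),(200.5,307)),(B,(158,59),(158.5,78),(159.5,122),(160,177))]:
    print([ (onz(c,f(*u),z)[:2]*1e3).round(1).tolist() for u,z in ((h,.057),(n1,.0475),(n2,.0475),(e,.041))])
print("boss",tri([(B,f(157.5,230)),(V[1][0],g(262,330)),(V[2][0],g(422,315))])*1e3, onz(B,f(157.5,230),.084)*1e3, "tailtop",onz(B,f(157.5,227),.079)*1e3, onz(B,f(184,227),.079)*1e3-onz(B,f(131,227),.079)*1e3)
# upstand inner
print("upstand",[(onz(B,f(u,v),.049)[:2]*1e3).round(1) for u,v in((224,20),(214,288),(233,20),(221,290))])
```

```text
head [624.17281156  96.00060436  52.67311227] hend [616.78207507  -7.13347324  47.48604451]
[[623.8, 96.8], [622.5, 77.0], [620.6, 43.2], [617.9, -10.1]]
[[623.8, 95.1], [623.3, 81.2], [620.8, 43.3], [617.0, -7.6]]
boss [609.80963866 -54.05738816  69.27658927] [609.56856572 -51.3423876   84.        ] tailtop [609.84533188 -49.6106923   79.        ] [48.67994392 -4.70245266  0.        ]
upstand [array([684.4, 122.4]), array([ 663.4, -126.8]), array([692.2, 121.7]), array([ 670.7, -129.7])]
```

Ratchet neck is at (621.7, 62), axis at 86.5°. The upstand's inner face is only about 57 mm from it, so I'll shift the open gripper 8 mm toward the robot. In the tray the opened fingers (118 mm) don't fit between the walls (90 mm), so I'll release with the tips just above the rim.

Run:
```python
from mv import *
pick(.6137,.061,.044,86.5,35,.15,above=.12)
cv2.imwrite("pics/r.png",cv2.resize(robot.camera("side")[90:300,150:400],None,fx=3,fy=3,interpolation=cv2.INTER_CUBIC)[:600])
o=robot.get_obs()
robot.movel([.5754,.330,.12],Y(87.5),speed=.22)
robot.movel([.5754,.330,.0345],Y(87.5),speed=.1); robot.hold(.2); st("down")
```

```text
grip t 28.9 open 12.2 F [ 0.9  0.2 -0.7] p [613.8  61.   44. ] [180.    0.   86.5]
lift t 29.7 open 12.4 F [ 0.4 -0.1 -2.7] p [613.   61.  149.1] [-179.9    0.    86.5]
down t 32.4 open 12.0 F [ 0.7  0.  -2.6] p [575.7 330.1  35.1] [179.9  -0.   87.5]
```

View pics/r.png

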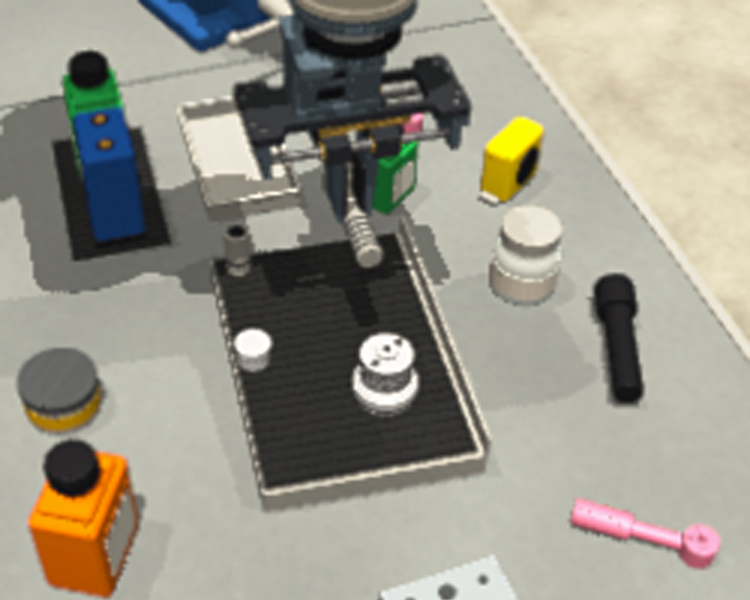

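Side view: the ratchet is held level at the neck, handle toward the camera at (365,245), and the socket and tin are untouched. Lower slightly, release, and go for the housing.

Run:
```python
from mv import *
robot.movel([.5754,.330,.0325],Y(87.5),speed=.03); robot.hold(.2); st("rel")
robot.gripper_open(); robot.movel([.5754,.330,.16],Y(87.5),speed=.2); st("up")
robot.hold(.1); cv2.imwrite("pics/tr.png",cv2.resize(robot.camera("wrist")[:,80:430],(600,600)))
j=lambda y:(robot.solve_ik([.6098,-.0515,.13],Y(y)))
for y in(174.2,-5.8): print(y,j(y).round(0))
```

```text
rel t 32.8 open 12.0 F [-0.2 -0.5 -2.6] p [575.4 330.   32.5] [-180.     0.    87.5]
up t 34.9 open 91.6 F [ 0.3 -0.3 -1.1] p [574.8 329.7 158.9] [-179.9    0.    87.5]
174.2 [-10.  33.  85.   0.  62. -95.]
-5.8 [-10.  33.  85.  -0.  62.  85.]
```

View pics/tr.png

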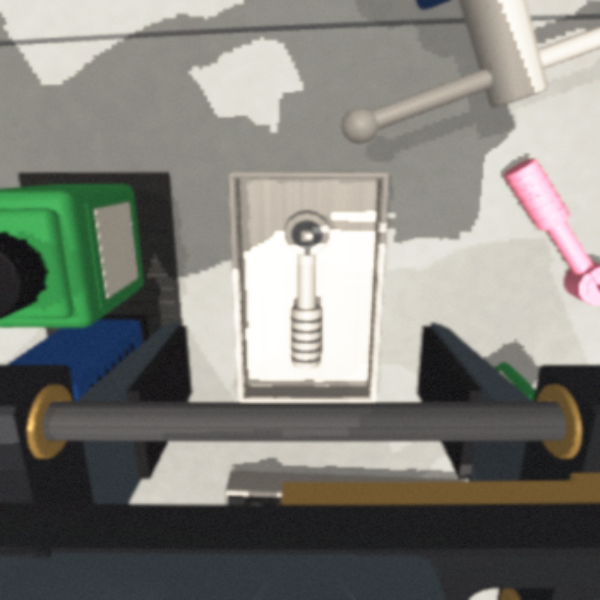

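The ratchet lies centred in the tray, drive square up (306,232). Now the housing.

Run:
```python
from mv import *
pick(.6098,-.0515,.062,-5.8,30,.15,above=.15)
place(.431,-.311,.0368,-32,.15)
robot.hold(.1); cv2.imwrite("pics/di.png",np.hstack([cv2.resize(robot.camera("wrist")[:,80:430],(400,400)),cv2.resize(robot.camera("side")[230:380,180:330],(400,400))]))
```

```text
grip t 38.1 open 42.7 F [-0.1 -1.9  0.5] p [609.8 -51.6  62. ] [180.   -0.   -5.8]
lift t 38.9 open 42.8 F [-0.1  0.2 -2.6] p [609.2 -51.4 149.1] [-1.8e+02  1.0e-01 -5.8e+00]
down t 41.8 open 42.9 F [-0.  -0.6 -2.4] p [ 430.8 -310.9   36.4] [-180.    0.  -32.]
away t 43.4 open 91.7 F [ 0.2  0.2 -0.7] p [ 430.6 -310.7  149.2] [-1.8e+02  1.0e-01 -3.2e+01]
```

View pics/di.png

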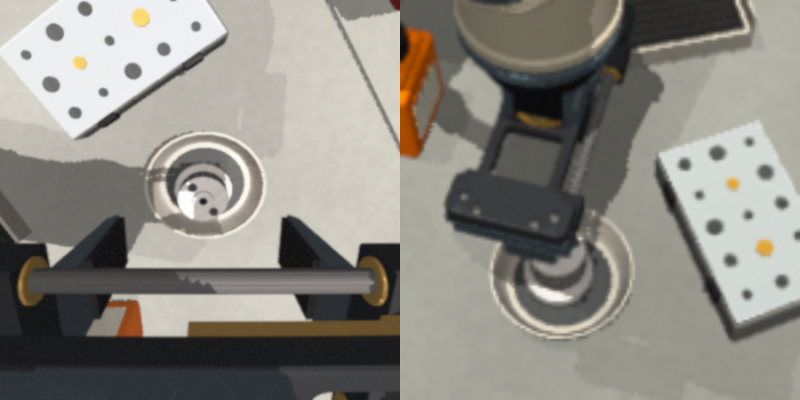

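The housing stands in the dish, seen at (205,190) and (560,275). Now the charger and the canister go back.

Run:
```python
from mv import *
import pickle
robot.movel([.431,-.311,.21],speed=.2)
pick(.4330,.2668,.077,87.5,35,.215,above=.2)
place(.5486,-.0482,.1036,86.8,.20)
pick(.4374,.3667,.068,87.5,35,.205,above=.2)
place(.5589,.0655,.0946,82.4,.20)
X=[]
for p in [(.55,-.075),(.555,.02)]:
    robot.reach([*p,.30],Y(84.4)); robot.hold(.15); c=cam("wrist"); X.append((c,robot.camera("wrist")))
pickle.dump(X,open("x.pkl","wb"))
from fit2 import *
V=pickle.load(open("v.pkl","rb"));np.set_printoptions(suppress=True,precision=2)
for col,p0 in [("canister",(.5587,.0655,-.132,.03)),("charger",(.5486,-.0482,-.056,.03))]:
    for i in(0,1): print(col,"before",fit2([V[4+i]],col,p0),"after",fit2([X[i]],col,p0))
robot.move_j([67,28.3,77.1,0,74.6,-5.5]); st("home")
i=[cv2.resize(robot.camera("top")[120:280,100:430],(800,388)),cv2.resize(robot.camera("top")[120:280,100:430],(800,388))]
cv2.imwrite("pics/fin.png",np.vstack([i[0][:, :],cv2.resize(X[1][1][:180],(800,212))]))
```

```text
grip t 48.0 open 50.1 F [-0.5  0.3  1.1] p [433.  266.8  77. ] [-180.     0.    87.5]
lift t 49.0 open 49.9 F [-0.7  0.4 -3.1] p [432.5 266.6 214.2] [-179.9    0.    87.5]
down t 52.0 open 49.5 F [ 0.4 -0.4 -3.8] p [548.4 -48.2 103.2] [-180.    -0.    86.8]
away t 53.4 open 91.2 F [ 0.5  0.2 -0.2] p [548.1 -48.1 199.2] [-180.    -0.    86.8]
grip t 56.9 open 55.8 F [-1.5 -0.7  2. ] p [437.4 366.7  68.1] [-180.    -0.    87.5]
lift t 58.0 open 56.0 F [-0.3  0.1 -5.2] p [436.9 366.4 204.1] [-1.799e+02  1.000e-01  8.750e+01]
down t 60.9 open 56.1 F [ 0.   0.2 -5. ] p [558.7  65.5  94.2] [-180.     0.    82.4]
away t 62.2 open 91.2 F [-0.7  0.1 -0.4] p [558.4  65.5 199.1] [-179.9    0.    82.4]
canister before [558.78  65.15  -7.61   0.03   0.04] after [558.97  65.19  -7.48   0.03   0.04]
canister before [559.08  66.33  -7.22   0.02   0.04] after [559.11  65.98  -7.3    0.02   0.04]
charger before [548.75 -48.71  -3.76   0.02   0.03] after [548.67 -48.35  -3.4    0.02   0.03]
charger before [548.98 -47.29  -3.41   0.03   0.04] after [548.85 -47.05  -3.42   0.03   0.04]
home t 66.3 open 90.8 F [-0.   0.1 -0. ] p [189.1 595.8 221.8] [180.    0.  162.4]
```

View pics/fin.png

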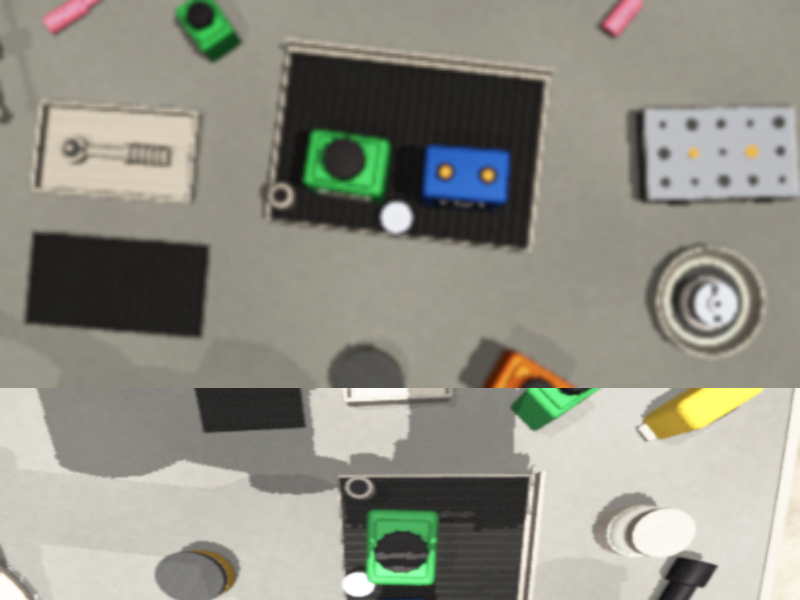

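Final view: the ratchet is in the tray (115,152), the housing in the dish (712,302), and the mat is empty. The canister and charger are back within about 0.4 mm and 0.4° of before, and the socket and tin are undisturbed.

```bash
python3 -c "
from workcell import robot
print(robot.hand_in())"
```

```text
the job is handed in; nothing more can be done
None
```

The job is handed in at about 66 s: the ratchet is in the tray (let go about 16 mm above its floor, as the open fingers don't fit between the walls), the housing stands in the dish, the canister and charger are back within about 0.4 mm and 0.4° by camera, and the socket and tin look undisturbed.

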